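# Rake loose bar offcuts into rows on the counting board

### The arm

A 6-joint arm with a two-finger parallel gripper is mounted at the origin on the work surface. World frame = base frame: x ahead of the robot, y to its left, z up, the work surface at z = 0. Lengths are in m, angles in rad, forces in N, time in s.
With the tool pointing down it reaches from about 0.275 to 0.975 m from the base axis. Payload 8.4 kg.
Tool frame: the origin (TCP) lies between the finger pads; the fingertips stand 17 mm ahead of it and the grasp point (between the pads) lies 2 mm behind it; z points along the fingers, y is the direction in which the jaws open and shut (so a half turn about z gives the same grasp; the last joint's range is limited). The gripper opens to 92 mm and grips with 3 to 60 N. Pads are 20 mm wide; open, the fingers measure 128 mm over their backs; the gripper's body (75 mm by 189 mm) begins 69 mm behind the grasp point.
Start: joints at [1.307, 0.353, 1.633, -0, 1.155, -0.002], TCP at [0.162, 0.604, 0.232] pointing down, gripper open.
Joint ranges: [-2.63, 2.63], [-0.92, 2.1], [0.06, 2.66], [-1.3, 4.44], [0, 2.69], [-3.02, 3.02]. Speed limits (rad/s): [2.22, 2.22, 2.79, 3.14, 3.14, 3.14].

### API

Orientations are given as a unit quaternion [x, y, z, w].
In Python, from cell import state, grab_frame, get_calibration, job_done gives the robot as it stands. The module is installed in compiled form; this text tells all that it offers.
- The arm moves only by the shell command python3 -m handwheel 'ROWS' [OPENING]. ROWS is a JSON object of lists of equal length, an entry for each row: "linear": the shift along the world's x, y, z in cm, a list of three; "dr": the turn, a rotation vector about the world's x, y, z in degrees, a list of three. A call has 1 to 20 rows; each row shifts and turns the commanded pose from where the row before left it; what a row does not reach is not made up. A row lasts 1/10 s, in which the tool goes at most 50 mm and 8.59 degrees, less where a joint would pass 70% of its speed; a pose out of reach is approached as far as the arm can. A call with a gripper value outside its range is refused whole. OPENING is the opening, from 0 (shut) to 1 (fully open), set as the call begins (- or left out, the last holds). The fingers move at their own pace and stop on an object; the grip force is fixed at half the most. Time passes only in rows, so rows that do not move let the fingers close. It gives the time, the measured TCP pose, the force and the opening at its end, in the units of the state.
- state(): the state, without advancing time (a new reading comes with each control period).
- grab_frame(name): name is "scene" or "top" or "wrist"; returns the picture (400x640x3 uint8, blue, green, red); there is no depth.
- get_calibration(name): a dict with "mtx" (3x3 intrinsics, pixels), "distortion" ([k1, k2, p1, p2, k3] as OpenCV has them; the pictures are not rectified), "R" (3x3) and "t" (3): a world point X has camera coordinates R X + t. Camera axes: x right, y down, z forward; pixel columns grow to the right and rows downward; lengths in m; the calibration is good to about 2 mm. A picture is of the moment at which its call begins: read the wrist's pose just before it. get_calibration takes no time and is no camera call; for the wrist camera it gives the pose at the moment of the call.
- job_done(): hands the job in, once; it reports no verdict.
The state is a dict: "time_s": time; "q": joint angles; "dq": joint speeds; "tau": joint torques, N m; "tcp_pos": TCP position; "orientation": TCP orientation; "wrist_force": force on the tool from outside, world axes, zero at the start; "wrist_torque": the same for the moment, N m; "grip_width": opening from 0.0 (shut) to 1.0 (fully open).
Only numpy, scipy, OpenCV 4.12 (cv2) and the standard library are available. Lean on these libraries where they do the work, as an engineer would, in place of code of your own. Each camera call takes 0.05 s, during which the arm holds its last target.

### The job

On the shop counter, take the hand rake from its stand and comb the five scattered metal rods on the counting board up to the board's steel stop, so that they all lie flat, parallel to the stop, side by side and close together against it, ready to be counted. Touch the rods only with the rake, then set the rake gently back upright in its stand and let go, and do not disturb the tin, the pipe coupling or the carton.

Things in the scene. Friction and masses are not known exactly. Their poses are not given: they have to be found in the camera images.
- board: Fixed counting board, plywood, 234 (x) by 300 (y) mm, floor top 8 mm over the counter. Dark side rails along y, 12 mm wide, tops 22 mm over the counter, inner faces at x = -105 and +105 mm. Steel stop across the +y end, top 34 mm over the counter, inner face at y = +138 mm; the -y end is open. Origin: middle of the underside, z up. Left or right of the stand, place and yaw vary.
- board_stop (a point): Middle of the stop's inner face, at the top of the board's floor (8 mm above the counter). Axes as the board's: x runs along the stop, y points from the open end of the lane towards the stop, so rods lie on its -y side.
- stand: Stand for the rake, fixed on the counter: dark steel tray 196 (x) by 68 (y) mm, floor top 5 mm above the counter, rim 6 mm wide and 13 mm high over the counter, inside 184 by 56 mm. Origin at the middle of its underside; x along its length; z up.
- rake: Hand rake, about 0.28 kg, standing on its teeth in the stand, x along its head. Dark head 164 (x) by 36 (y) mm, top 37 mm above the tooth tips; below it 11 steel teeth, 36 mm deep in y, gaps 4.3 mm (no rod enters). Upright light wood grip in the middle, 24 by 24 mm, from 37 to 127 mm above the tips. Origin: middle, at tooth-tip level. Rakes along its y, both ways alike; z up.
- rod1: One of five equal loose aluminium rods, square section 12 by 12 mm, 100 mm long, 39 g, lying flat on the board's floor, scattered askew. Origin at its centre (6 mm over what it lies on), x along its length.
- rod2: One of five equal loose aluminium rods, square section 12 by 12 mm, 100 mm long, 39 g, lying flat on the board's floor, scattered askew. Origin at its centre (6 mm over what it lies on), x along its length.
- rod3: One of five equal loose aluminium rods, square section 12 by 12 mm, 100 mm long, 39 g, lying flat on the board's floor, scattered askew. Origin at its centre (6 mm over what it lies on), x along its length.
- rod4: One of five equal loose aluminium rods, square section 12 by 12 mm, 100 mm long, 39 g, lying flat on the board's floor, scattered askew. Origin at its centre (6 mm over what it lies on), x along its length.
- rod5: One of five equal loose aluminium rods, square section 12 by 12 mm, 100 mm long, 39 g, lying flat on the board's floor, scattered askew. Origin at its centre (6 mm over what it lies on), x along its length.
- tin: Bystander: closed white metal tin, 72 mm diameter, 80 mm high. Origin at the middle of its underside. Leave alone.
- coupling: Bystander: grey plastic pipe coupling, a ring standing on end, 60 mm diameter, 55 mm high. Origin at the middle of its underside. Leave alone.
- carton: Bystander: small cardboard carton 50 (x) by 80 (y) by 40 (z) mm. Origin at the middle of its underside. Leave alone.
Mind the look-alikes: they are no part of the job. Leave any orange look-alike of the rod1 alone. What is shaped like the stand but white is not meant.

How it is judged:
On the way, in this order (a step that is already met when the one before it is completed fails the run):
1. the rake is lifted out of its stand in the gripper (z of rake in the frame of stand above 0.03 m and contact force between the fingers and rake above 0.5 N), for 0.1 s.
2. with the rake in the gripper, all five rods lie flat, parallel to the stop and close against it (angle between the x axis of each of rod1, rod2, rod3, rod4, rod5 and the x axis of board_stop, either way round below 0.12 rad and y of rod1 in the frame of board_stop between -0.072 and 0 m and z of rod1 in the frame of board_stop between 0.003 and 0.01 m and linear speed of each of rod1, rod2, rod3, rod4, rod5 below 0.02 m/s and y of rod2 in the frame of board_stop between -0.072 and 0 m and z of rod2 in the frame of board_stop between 0.003 and 0.01 m and y of rod3 in the frame of board_stop between -0.072 and 0 m and z of rod3 in the frame of board_stop between 0.003 and 0.01 m and y of rod4 in the frame of board_stop between -0.072 and 0 m and z of rod4 in the frame of board_stop between 0.003 and 0.01 m and y of rod5 in the frame of board_stop between -0.072 and 0 m and z of rod5 in the frame of board_stop between 0.003 and 0.01 m and contact force between the fingers and rake above 0.5 N), for 0.2 s.
At the end, for the whole second after the job is handed in: All five rods lie flat on the board at rest, each within 0.12 rad of parallel to the stop and with its centre no more than 72 mm from the stop's face (54 mm when packed tight); the rake stands upright at rest on the floor of its stand, within 20 mm of its middle (angle between the x axis of each of rod1, rod2, rod3, rod4, rod5 and the x axis of board_stop, either way round below 0.12 rad and y of rod1 in the frame of board_stop between -0.072 and 0 m and z of rod1 in the frame of board_stop between 0.003 and 0.01 m and linear speed of each of rod1, rod2, rod3, rod4, rod5, rake below 0.02 m/s and y of rod2 in the frame of board_stop between -0.072 and 0 m and z of rod2 in the frame of board_stop between 0.003 and 0.01 m and y of rod3 in the frame of board_stop between -0.072 and 0 m and z of rod3 in the frame of board_stop between 0.003 and 0.01 m and y of rod4 in the frame of board_stop between -0.072 and 0 m and z of rod4 in the frame of board_stop between 0.003 and 0.01 m and y of rod5 in the frame of board_stop between -0.072 and 0 m and z of rod5 in the frame of board_stop between 0.003 and 0.01 m and horizontal distance between rake and stand below 0.02 m and z of rake in the frame of stand below 0.009 m and angle between rake's own z axis and vertical below 0.08 rad); the robot touches nothing.
It fails at once if a rod is touched by the gripper or arm (contact force between any of the fingers, the arm and rod1 above 0.3 N or contact force between any of the fingers, the arm and rod2 above 0.3 N or contact force between any of the fingers, the arm and rod3 above 0.3 N or contact force between any of the fingers, the arm and rod4 above 0.3 N or contact force between any of the fingers, the arm and rod5 above 0.3 N).
It fails at once if the tin, coupling or carton is disturbed (moved more than 15 mm or tipped) (distance of any of tin, coupling, carton from where it was at the start of the episode above 0.015 m or angle between any of tin, coupling, carton's own z axis and vertical above 0.3 rad).
It fails at once if the rake is dropped or thrown instead of set down (moves faster than 0.6 m/s out of the gripper, a fall of about 18 mm) (linear speed of rake above 0.6 m/s and contact force between the fingers and rake below 0.1 N).
It fails at once if the rake is tipped over (angle between rake's own z axis and vertical above 1 rad).
It also fails if it takes over 45 s, if anything falls off the work surface, if the arm or the gripper's body presses on something with over 40 N, if the wrist force passes 120 N, or if a joint passes its speed limit or range.

## Working session

There is one attempt and no reset: what is moved stays moved. The work goes in short steps, Python scripts to look and compute and a shell command to move; the robot and the scene stay as the last step left them, time stands still between calls to the robot, and variables do not carry over. Pictures are saved under pics/ and viewed, and the job is handed in when it is done.

```bash
mkdir -p pics; cat > h.py <<'E'
import numpy as np, cv2
from cell import state, grab_frame, get_calibration, job_done
def px2plane(name,pts,z,cal=None):
    c=cal or get_calibration(name)
    K=np.array(c["mtx"]);d=np.array(c["distortion"]);R=np.array(c["R"]);t=np.array(c["t"]).ravel()
    u=cv2.undistortPoints(np.array(pts,float).reshape(-1,1,2),K,d).reshape(-1,2)
    r=np.c_[u,np.ones(len(u))]@R
    o=-R.T@t
    z=np.broadcast_to(z,len(u))
    return o+r*((z-o[2])/r[:,2])[:,None]
def proj(name,X):
    c=get_calibration(name);R=np.array(c["R"]);t=np.array(c["t"])
    return cv2.projectPoints(np.array(X,float),cv2.Rodrigues(R)[0],t,np.array(c["mtx"]),np.array(c["distortion"]))[0].reshape(-1,2)
E
python3 - <<'E'
from h import *
for n in("scene","top","wrist"):
    cv2.imwrite(f"pics/{n}0.png",grab_frame(n))
    c=get_calibration(n);print(n,-np.array(c["R"]).T@np.array(c["t"]).ravel(),np.round(c["R"],2).tolist())
print(state())
E
```

```text
scene [1.24828372 0.34553744 0.65133821] [[-0.54, 0.84, -0.02], [0.54, 0.33, -0.77], [-0.65, -0.42, -0.64]]
top [ 0.4827042  -0.03455686  1.0721883 ] [[-0.02, -1.0, 0.0], [-0.99, 0.02, -0.14], [0.14, -0.0, -0.99]]
wrist [0.08592896 0.62396423 0.38447786] [[0.26, 0.97, -0.0], [0.93, -0.25, 0.28], [0.27, -0.07, -0.96]]
{'time_s': 0.15, 'q': array([ 1.30658023e+00,  3.53517969e-01,  1.63393745e+00, -1.34540211e-05,
        1.15522822e+00, -2.42548469e-03]), 'dq': array([-0.00210918, -0.00143007, -0.0021209 ,  0.00105982,  0.00143618,
       -0.00169897]), 'tau': array([ 8.06803637e-04, -5.94209576e+01, -3.34471428e+01,  6.97100605e-02,
        2.03514216e-02, -4.64103857e-05]), 'tcp_pos': array([0.16168204, 0.60335233, 0.23102916]), 'orientation': array([ 1.30519125e-01,  9.91445642e-01, -5.41471567e-04, -6.64121246e-05]), 'wrist_force': array([-0.00691536,  0.1340959 , -1.00421382]), 'wrist_torque': array([0.0123138 , 0.00289139, 0.04899813]), 'grip_width': 0.9990552514242403}
```

View pics/top0.png

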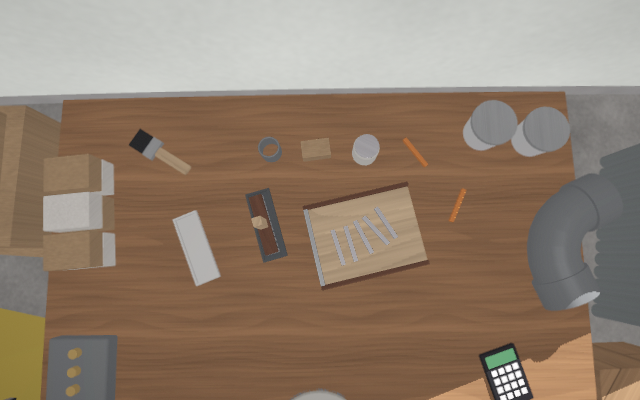

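View pics/scene0.png

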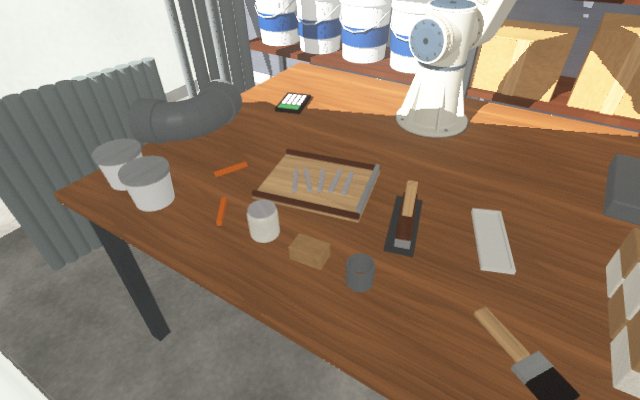

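The top view shows the rake in its stand at about (266,225), the board at (365,235) with its steel stop on the left at about (314,247), and the rods around (365,235). The tin is at (366,150), the carton at (316,149) and the coupling at (269,149). The white tray and the orange sticks are the decoys. Next I'll enlarge and measure.

```bash
python3 - <<'E'
from h import *
im=cv2.imread("pics/top0.png")
cv2.imwrite("pics/topz.png",cv2.resize(im[170:300,230:430],(800,520),interpolation=cv2.INTER_CUBIC))
print(get_calibration("top")["mtx"],get_calibration("top")["distortion"])
E
```

```text
[[384.64543611   0.         329.48634772]
 [  0.         384.64543611 199.53550091]
 [  0.           0.           1.        ]] [-0.03152369  0.          0.          0.          0.        ]
```

View pics/topz.png

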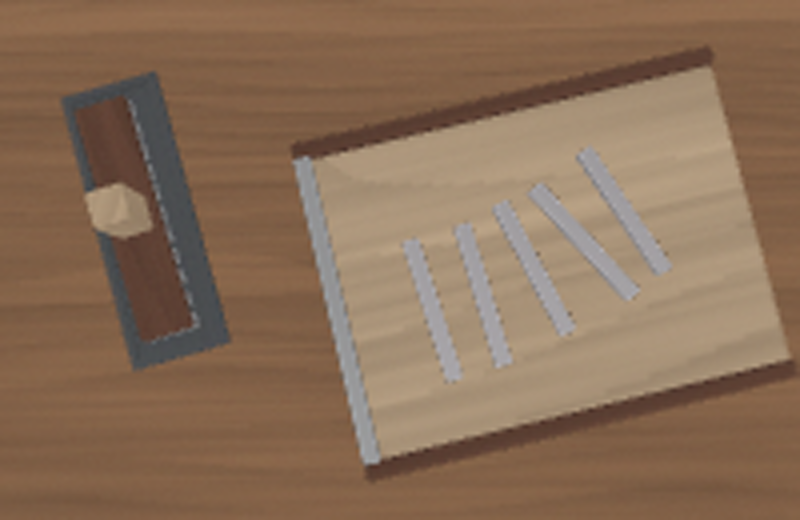

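```bash
python3 - <<'E'
from h import *
f=lambda p:np.array(p,float)/4+[229.6,169.6]
def rep(n,p,z):
    X=px2plane("top",f(p),z);print(n,np.round(X*1000,1)[:,:2].tolist(),"mean",np.round(X.mean(0)*1000,1)[:2])
    e=np.roll(X,-1,0)-X;print("   edges mm",np.round(np.linalg.norm(e,axis=1)*1000,1),"deg",np.round(np.degrees(np.arctan2(e[:,1],e[:,0])),1))
rep("tray",[(62,98),(156,72),(230,343),(135,370)],0.013)
rep("head",[(76,107),(127,95),(186,330),(142,342)],0.042)
rep("grip",[(86,190),(120,180),(152,210),(150,235),(120,237),(90,225)],0.132)
rep("board",[(292,146),(711,47),(794,372),(368,478)],[0.03,0.022,0.022,0.03])
rep("stopinner top",[(313,155),(380,460)],0.034)
for i,r in enumerate([((411,240),(454,382)),((463,225),(504,366)),((501,203),(569,333)),((538,187),(631,297)),((587,151),(662,271))]): rep("rod%d"%i,r,0.02)
rep("tin/carton/coup",[((366-229.6)*4,(145-169.6)*4),((316-229.6)*4,(148-169.6)*4),((269-229.6)*4,(149-169.6)*4)],[0.08,.04,.055])
E
```

```text
tray [[653.8, 195.5], [671.0, 129.9], [482.6, 78.6], [465.5, 143.4]] mean [568.2 136.9]
   edges mm [ 67.8 195.3  67.  195.4] deg [ -75.3 -164.8  104.8   15.5]
head [[642.7, 179.6], [650.4, 145.0], [491.7, 104.7], [484.2, 134.0]] mean [567.3 140.8]
   edges mm [ 35.4 163.7  30.1 164.9] deg [ -77.5 -165.8  104.3   16.1]
grip [[577.1, 154.1], [582.9, 133.3], [564.1, 113.5], [548.8, 114.7], [547.9, 133.0], [555.6, 151.4]] mean [562.7 133.3]
   edges mm [21.7 27.3 15.3 18.4 20.  21.7] deg [ -74.4 -133.6  175.7   92.9   67.5    7.1]
board [[615.1, 34.1], [680.4, -257.1], [456.2, -303.2], [392.3, -14.4]] mean [ 536.  -135.1]
   edges mm [298.6 228.9 295.9 228. ] deg [ -77.4 -168.4  102.5   12.3]
stopinner top [[608.2, 19.7], [404.2, -22.6]] mean [506.2  -1.5]
   edges mm [208.3 208.3] deg [-168.3   11.7]
rod0 [[550.2, -46.0], [453.9, -73.2]] mean [502.1 -59.6]
   edges mm [100.1 100.1] deg [-164.2   15.8]
rod1 [[559.9, -81.8], [464.0, -107.3]] mean [511.9 -94.5]
   edges mm [99.2 99.2] deg [-165.1   14.9]
rod2 [[574.5, -108.2], [485.3, -152.0]] mean [ 529.9 -130.1]
   edges mm [99.4 99.4] deg [-153.9   26.1]
rod3 [[585.1, -133.9], [508.8, -195.0]] mean [ 546.9 -164.4]
   edges mm [97.7 97.7] deg [-141.3   38.7]
rod4 [[609.4, -168.4], [526.0, -216.8]] mean [ 567.7 -192.6]
   edges mm [96.4 96.4] deg [-149.9   30.1]
tin/carton/coup [[769.8, -139.1], [775.1, -4.8], [770.3, 122.9]] mean [771.7  -7. ]
   edges mm [140.3 128.7 263.2] deg [ 87.7  92.1 -90.1]
```

```bash
python3 -m handwheel '{"linear":[[2,-2.3,0],[3,-3.3,0],[3,-3.3,0],[3,-3.5,0],[3,-3.5,0],[3,-3.5,0],[3,-3.5,0],[3,-3.5,0],[3,-3.5,0],[3,-3.5,0],[3,-3.3,0],[3,-3.3,0],[3,-3.3,0],[2.5,-2.7,0],[0,0,0],[0,0,0]],"dr":[[0,0,2],[0,0,2.2],[0,0,2.2],[0,0,2.2],[0,0,2.2],[0,0,2.2],[0,0,2.2],[0,0,2.2],[0,0,2.2],[0,0,2.2],[0,0,2.2],[0,0,2.2],[0,0,2.1],[0,0,2],[0,0,0],[0,0,0]]}' 1
python3 - <<'E'
from h import *
s=state();c=get_calibration("wrist");im=grab_frame("wrist");cv2.imwrite("pics/w1.png",im)
import pickle;pickle.dump(c,open("c1.pkl","wb"));print(s["tcp_pos"],s["orientation"],s["q"])
E
```

```text
time_s: 1.75
tcp_pos: [0.5666, 0.1432, 0.2311]
orientation: [-0.132, 0.991, 0.0, -0.001]
wrist_force: [-0.1, 0.1, 0.1]
grip_width: 1.0
[0.56664657 0.14316153 0.23108479] [-1.31979989e-01  9.91252233e-01  1.16652098e-04 -5.29192194e-04] [ 2.44696523e-01  2.91457908e-01  1.72215523e+00  3.87696357e-04
  1.12900511e+00 -1.59099814e+00]
```

View pics/w1.png

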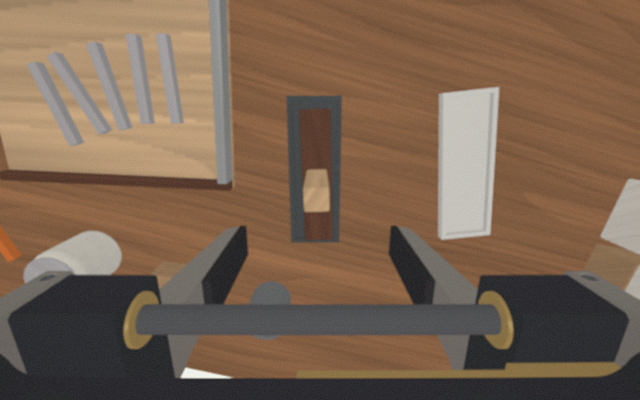

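```bash
python3 - <<'E'
from h import *
import pickle;c=pickle.load(open("c1.pkl","rb"))
im=cv2.imread("pics/w1.png")
cv2.imwrite("pics/w1z.png",cv2.resize(im[80:260,260:380],(800,1200),interpolation=cv2.INTER_CUBIC)[::1][:600])
cv2.imwrite("pics/w1z2.png",cv2.resize(im[160:250,260:380],(800,600),interpolation=cv2.INTER_CUBIC))
def rep(n,p,z):
    X=px2plane("wrist",p,z,c);print(n,np.round(X*1000,1)[:,:2].tolist(),"mean",np.round(X.mean(0)*1000,1)[:2])
    e=np.roll(X,-1,0)-X;print("   edges mm",np.round(np.linalg.norm(e,axis=1)*1000,1),"deg",np.round(np.degrees(np.arctan2(e[:,1],e[:,0])),1))
rep("tray",[(288,96),(341,96),(339,242),(291,242)],.013)
rep("gtop",[(303,190),(330,190),(328,211),(304,211)],.132)
rep("head",[(300,109),(332,108),(330,240),(305,240)],.042)
rep("stop",[(228,0),(231,182)],.034)
E
```

```text
tray [[480.6, 81.9], [463.5, 144.6], [651.4, 197.3], [669.2, 131.8]] mean [566.2 138.9]
   edges mm [ 65.  195.2  67.8 195.2] deg [ 105.2   15.7  -74.8 -165.2]
gtop [[559.1, 127.2], [552.7, 150.9], [572.6, 154.7], [578.4, 133.1]] mean [565.7 141.5]
   edges mm [24.6 20.3 22.3 20.2] deg [ 105.2   10.6  -74.8 -163. ]
head [[491.5, 101.6], [480.8, 136.6], [639.3, 179.3], [647.8, 148.0]] mean [564.8 141.4]
   edges mm [ 36.6 164.1  32.5 163.1] deg [ 106.9   15.1  -74.8 -163.5]
stop [[403.5, -0.5], [599.2, 39.1]] mean [501.3  19.3]
   edges mm [199.7 199.7] deg [  11.4 -168.6]
```

View pics/w1z2.png

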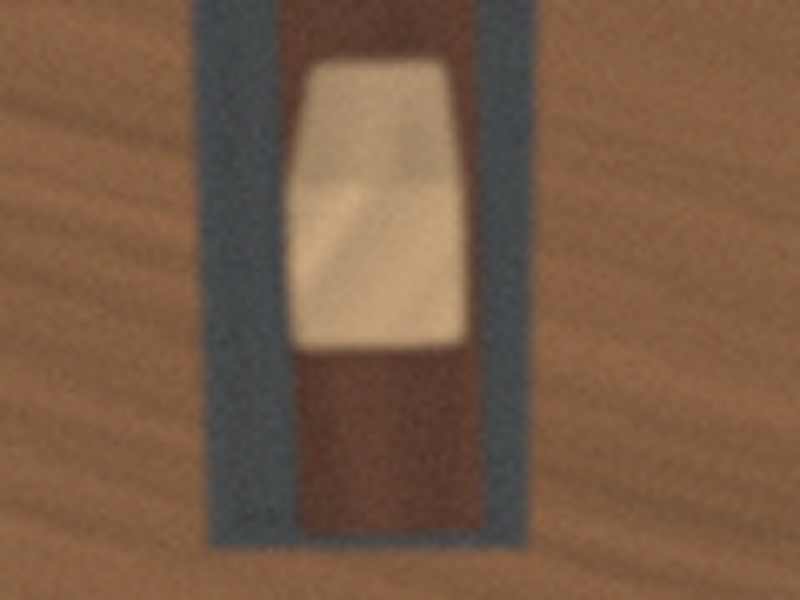

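View pics/w1z.png

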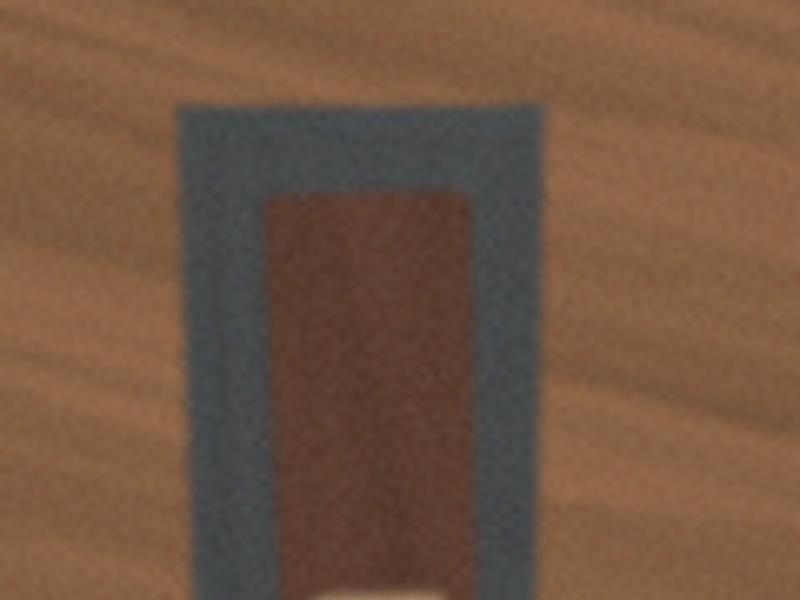

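The wrist view shows the tray corners at (288,96) to (339,242) and the grip top around (316,200). That puts the rake at about (0.566,0.141), roughly 2 mm from the TCP, so I'll descend and grip.

```bash
python3 -m handwheel '{"linear":[[0,-0.2,-2.5],[0,0,-4],[0,0,-4],[0,0,-3],[0,0,-1.8],[0,0,-1],[0,0,0],[0,0,0]],"dr":[[0,0,0],[0,0,0],[0,0,0],[0,0,0],[0,0,0],[0,0,0],[0,0,0],[0,0,0]]}' 1
python3 -m handwheel '{"linear":[[0,0,0],[0,0,0],[0,0,0],[0,0,0],[0,0,0],[0,0,0],[0,0,0],[0,0,0]],"dr":[[0,0,0],[0,0,0],[0,0,0],[0,0,0],[0,0,0],[0,0,0],[0,0,0],[0,0,0]]}' 0
```

```text
time_s: 2.6
tcp_pos: [0.567, 0.1424, 0.0694]
orientation: [-0.133, 0.991, 0.0, 0.0]
wrist_force: [0.2, 0.4, 0.5]
grip_width: 1.004
time_s: 3.4
tcp_pos: [0.5667, 0.1416, 0.0685]
orientation: [-0.133, 0.991, -0.0, -0.0]
wrist_force: [-0.5, -0.9, -0.3]
grip_width: 0.328
```

```bash
python3 -m handwheel '{"linear":[[0,0,0],[0,0,0],[0,0,0],[0,0,0]],"dr":[[0,0,0],[0,0,0],[0,0,0],[0,0,0]]}' 0
python3 -m handwheel '{"linear":[[0,0,0.5],[0,0,1],[0,0,1.5],[0,0,2],[0,0,2],[0,0,1],[0,0,0],[0,0,0]],"dr":[[0,0,0],[0,0,0],[0,0,0],[0,0,0],[0,0,0],[0,0,0],[0,0,0],[0,0,0]]}'
python3 - <<'E'
from h import *
cv2.imwrite("pics/s2.png",cv2.resize(grab_frame("scene")[120:270,300:500],(800,600),interpolation=cv2.INTER_CUBIC))
cv2.imwrite("pics/w2.png",grab_frame("wrist"))
E
```

```text
time_s: 3.8
tcp_pos: [0.5667, 0.1417, 0.0685]
orientation: [-0.133, 0.991, -0.0, -0.0]
wrist_force: [1.0, -1.3, -0.6]
grip_width: 0.255
time_s: 4.6
tcp_pos: [0.5666, 0.1416, 0.1486]
orientation: [-0.133, 0.991, -0.0, 0.0]
wrist_force: [-0.1, 0.2, -4.3]
grip_width: 0.262
```

View pics/s2.png

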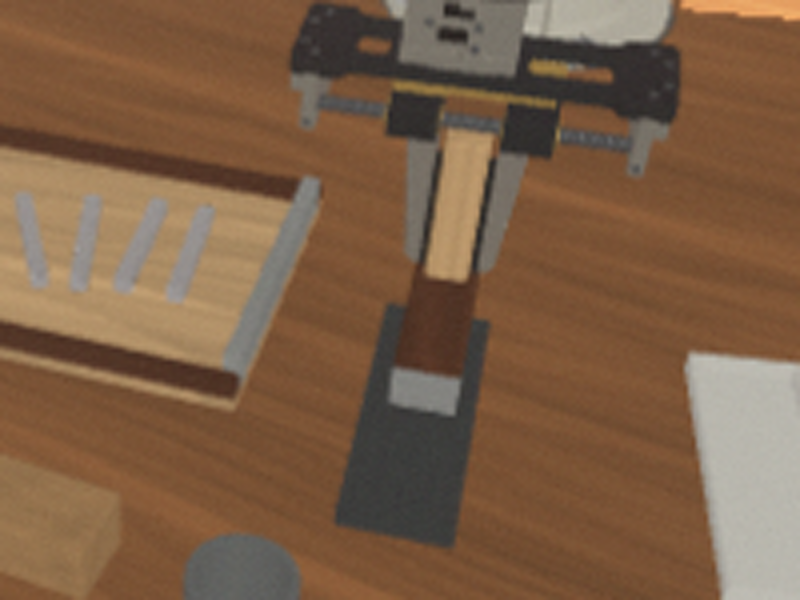

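View pics/w2.png

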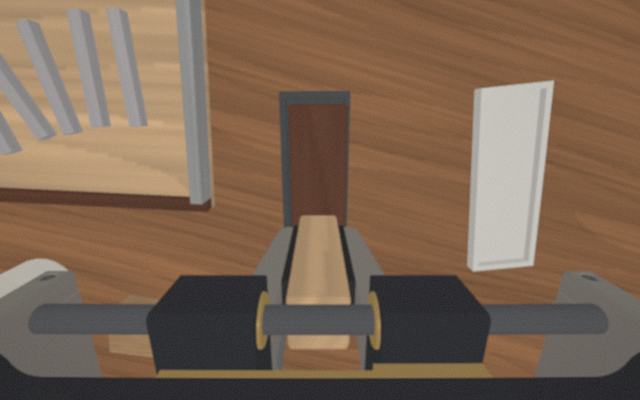

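Rake is held and upright, with the wrist force showing about −4 N. Now I carry it over the board to behind the rods.

```bash
python3 -m handwheel '{"linear":[[0,-1,0],[0,-2,0],[0,-3,0],[0,-3,0],[0,-3,0],[0,-3,0],[0,-3,0],[0,-3,0],[0,-3,0],[0,-3,0],[0,-3,0],[0,-3,0],[-0.2,-3,0],[-0.2,-2,0],[-0.2,-1.4,0],[0,0,0],[0,0,0]],"dr":[[0,0,0],[0,0,0],[0,0,-0.5],[0,0,-0.5],[0,0,-0.5],[0,0,-0.5],[0,0,-0.5],[0,0,-0.5],[0,0,-0.3],[0,0,0],[0,0,0],[0,0,0],[0,0,0],[0,0,0],[0,0,0],[0,0,0],[0,0,0]]}'
python3 - <<'E'
from h import *
s=state();c=get_calibration("wrist");im=grab_frame("wrist");cv2.imwrite("pics/w3.png",im)
import pickle;pickle.dump(c,open("c3.pkl","wb"));print(s["tcp_pos"],s["orientation"])
im=grab_frame("top");cv2.imwrite("pics/t3.png",cv2.resize(im[160:300,260:450],(800,590),interpolation=cv2.INTER_CUBIC))
cv2.imwrite("pics/s3.png",cv2.resize(grab_frame("scene")[100:250,220:420],(800,600),interpolation=cv2.INTER_CUBIC))
E
```

```text
time_s: 6.4
tcp_pos: [0.5603, -0.252, 0.1482]
orientation: [-0.104, 0.995, 0.0, -0.0]
wrist_force: [0.8, -0.7, -2.7]
grip_width: 0.258
[ 0.56031469 -0.25200781  0.14815033] [-1.04204374e-01  9.94555755e-01  4.04215852e-04 -3.66544159e-04]
```

View pics/w3.png

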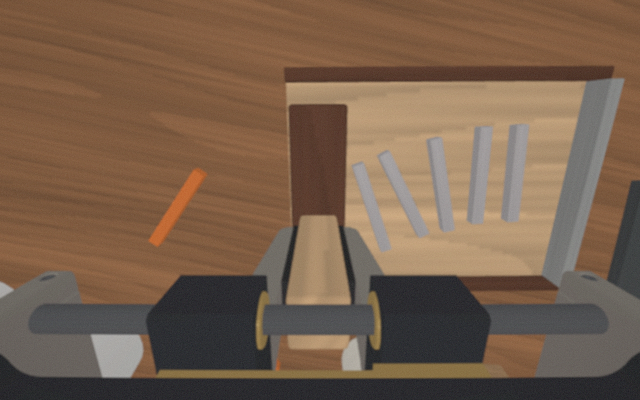

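View pics/t3.png

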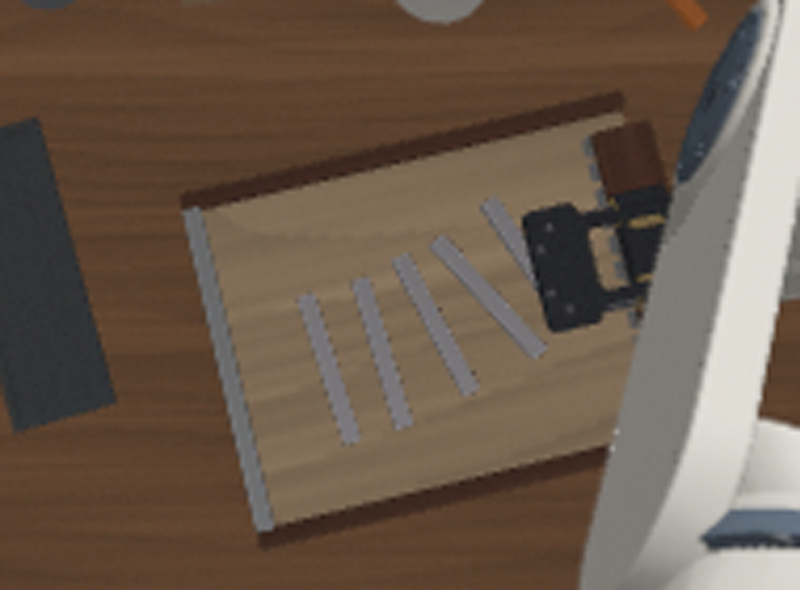

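View pics/s3.png

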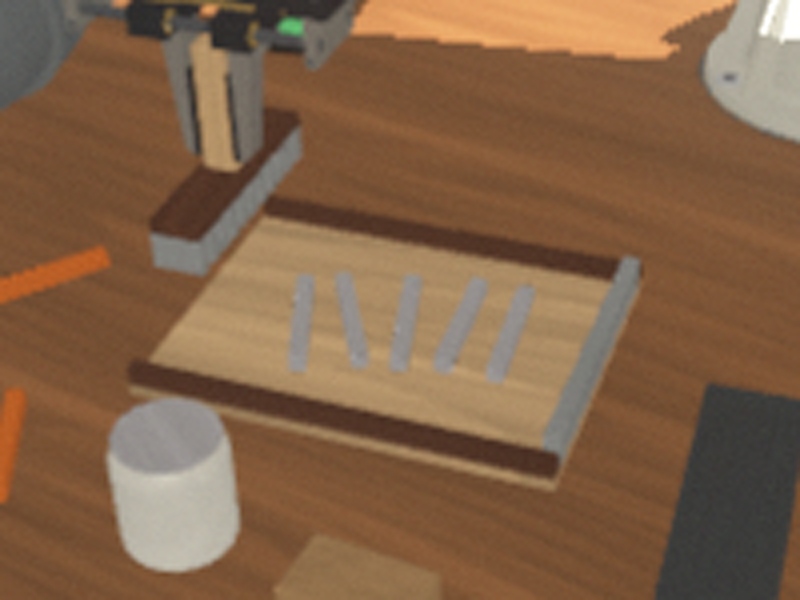

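The wrist view shows the rake aligned with the lane, its front face at column 347, and all rods ahead of it (the nearest end is at (355,165)). I'll check this in numbers.

```bash
python3 - <<'E'
from h import *
import pickle;c=pickle.load(open("c3.pkl","rb"))
P=lambda p,z:px2plane("wrist",p,z,c)[:,:2]*1000
r=P([(286,68),(613,67)],.022);print("far rail outer",r,np.degrees(np.arctan2(*(r[1]-r[0])[::-1]))-90)
r2=P([(540,290),(557,290)],.022);print("near rail outer",r2)
s=P([(588,82),(546,273)],.034);print("stop inner",s,np.degrees(np.arctan2(*(s[1]-s[0])[::-1])))
print("nearest rod ends",P([(353,166),(384,250)],.02))
print("head top",P([(291,105),(346,105)],.122))
a=np.radians(12);R=np.array([[np.cos(a),np.sin(a)],[-np.sin(a),np.cos(a)]])
for n,p in (("rail far",r),("near",r2),("stop",s),("rod",P([(353,166),(384,250)],.02)),("tcp",np.array([[560.3,-252]]))): print(n,np.round((p-[536,-135])@R.T,1).tolist())
E
```

```text
far rail outer [[ 451.01502726 -304.40486402]
 [ 387.48993433  -14.82355238]] 12.372916201106179
near rail outer [[618.12593685  16.72336716]
 [614.18858429  35.77172438]]
stop inner [[407.61994181 -41.65294014]
 [591.70006309   2.02512639]] 13.348148907131257
nearest rod ends [[ 525.32337851 -223.65571124]
 [ 607.40205391 -168.72834254]]
head top [[ 482.19267309 -284.90008612]
 [ 475.35307794 -252.76203177]]
rail far [[-118.3, -148.0], [-120.3, 148.4]]
near [[111.9, 131.3], [112.0, 150.8]]
stop [[-106.2, 118.0], [83.0, 122.5]]
rod [[-28.9, -84.5], [62.8, -47.8]]
tcp [[-0.6, -119.5]]
```

```bash
python3 -m handwheel '{"linear":[[0,0,-1.5],[0,0,-2],[0,0,-2],[0,0,-1.2],[0,0,-0.6],[0,0,-0.25],[0,0,0],[0,0,0]],"dr":[[0,0,0],[0,0,0],[0,0,0],[0,0,0],[0,0,0],[0,0,0],[0,0,0],[0,0,0]]}'
python3 -m handwheel '{"linear":[[-0.05,0.2,0],[-0.1,0.5,0],[-0.17,0.8,0],[-0.17,0.8,0],[-0.17,0.8,0],[-0.17,0.8,0],[-0.17,0.8,0],[-0.17,0.8,0],[-0.17,0.8,0],[-0.17,0.8,0],[-0.17,0.8,0],[-0.1,0.5,0],[0,0,0]],"dr":[[0,0,0],[0,0,0],[0,0,0],[0,0,0],[0,0,0],[0,0,0],[0,0,0],[0,0,0],[0,0,0],[0,0,0],[0,0,0],[0,0,0],[0,0,0]]}'
python3 - <<'E'
from h import *
cv2.imwrite("pics/w4.png",grab_frame("wrist"))
cv2.imwrite("pics/s4.png",cv2.resize(grab_frame("scene")[100:250,220:420],(800,600),interpolation=cv2.INTER_CUBIC))
E
```

```text
time_s: 7.35
tcp_pos: [0.5613, -0.2525, 0.0738]
orientation: [-0.105, 0.995, -0.0, 0.001]
wrist_force: [0.7, -0.2, -3.6]
grip_width: 0.258
time_s: 8.65
tcp_pos: [0.5427, -0.1675, 0.073]
orientation: [-0.105, 0.994, 0.0, -0.0]
wrist_force: [-0.1, -1.0, -2.4]
grip_width: 0.26
```

View pics/w4.png

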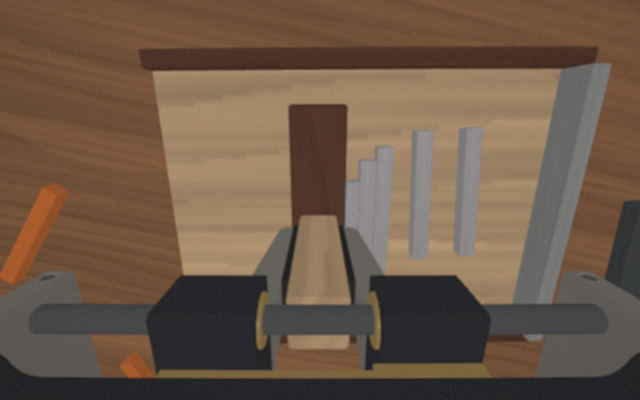

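View pics/s4.png

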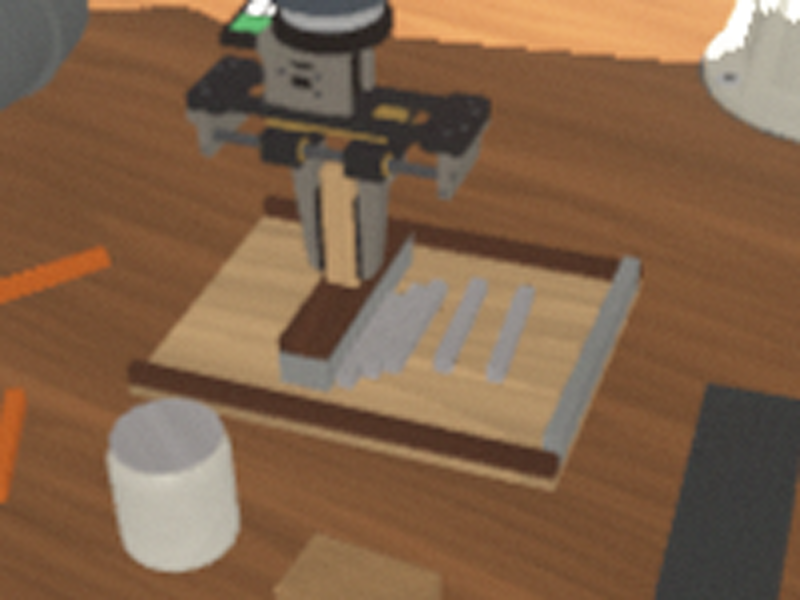

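Three rods are packed parallel against the rake face (columns 347–390), with two still ahead at about 422 and 468. I continue the sweep.

```bash
python3 -m handwheel '{"linear":[[-0.05,0.2,0],[-0.1,0.5,0],[-0.17,0.8,0],[-0.17,0.8,0],[-0.17,0.8,0],[-0.17,0.8,0],[-0.17,0.8,0],[-0.17,0.8,0],[-0.17,0.8,0],[-0.17,0.8,0],[-0.1,0.5,0],[0,0,0]],"dr":[[0,0,0],[0,0,0],[0,0,0],[0,0,0],[0,0,0],[0,0,0],[0,0,0],[0,0,0],[0,0,0],[0,0,0],[0,0,0],[0,0,0]]}'
python3 -m handwheel '{"linear":[[-0.04,0.2,0],[-0.04,0.2,0],[0,0,0]],"dr":[[0,0,0],[0,0,0],[0,0,0]]}'
python3 - <<'E'
from h import *
cv2.imwrite("pics/w5.png",grab_frame("wrist"))
cv2.imwrite("pics/s5.png",cv2.resize(grab_frame("scene")[100:250,220:420],(800,600),interpolation=cv2.INTER_CUBIC))
E
```

```text
time_s: 9.95
tcp_pos: [0.5266, -0.0915, 0.0731]
orientation: [-0.105, 0.994, 0.0, -0.0]
wrist_force: [1.2, 0.2, -3.9]
grip_width: 0.261
time_s: 10.25
tcp_pos: [0.5261, -0.0883, 0.0731]
orientation: [-0.104, 0.995, 0.0, 0.0]
wrist_force: [0.3, 0.2, -4.3]
grip_width: 0.259
```

View pics/w5.png

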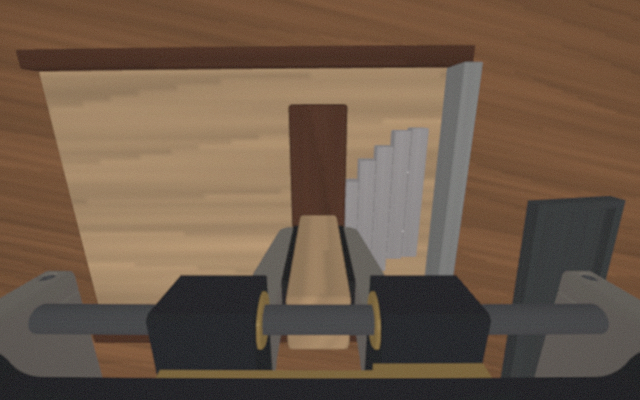

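View pics/s5.png

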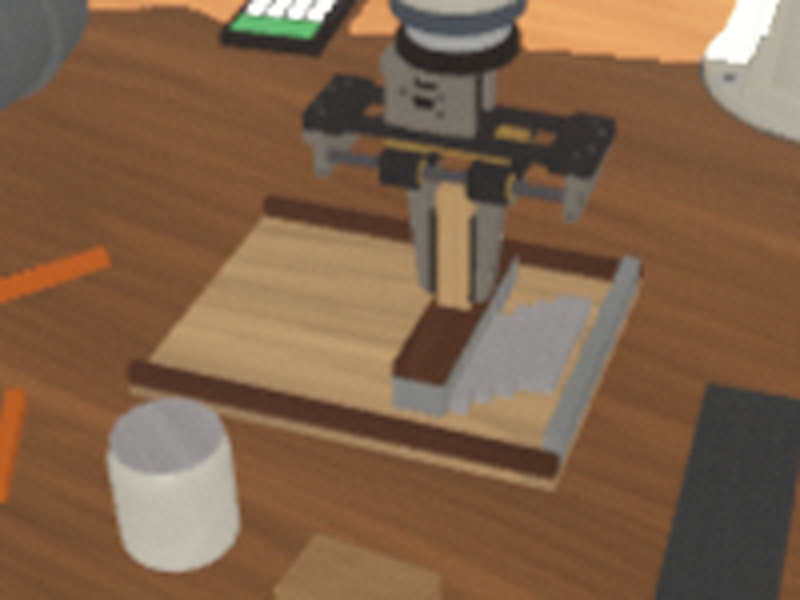

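All five rods are packed against the rake, with a small gap left to the stop (columns 427–445). I'll close it in small steps and watch the force.

```bash
python3 -m handwheel '{"linear":[[-0.06,0.3,0],[-0.06,0.3,0],[-0.06,0.3,0],[-0.02,0.1,0],[0,0,0]],"dr":[[0,0,0],[0,0,0],[0,0,0],[0,0,0],[0,0,0]]}'
python3 -m handwheel '{"linear":[[-0.02,0.1,0],[-0.02,0.1,0],[0,0,0]],"dr":[[0,0,0],[0,0,0],[0,0,0]]}'
python3 -m handwheel '{"linear":[[-0.02,0.1,0],[0,0,0]],"dr":[[0,0,0],[0,0,0]]}'
python3 - <<'E'
from h import *
cv2.imwrite("pics/w6.png",grab_frame("wrist"))
E
```

```text
time_s: 10.85
tcp_pos: [0.5239, -0.078, 0.0731]
orientation: [-0.105, 0.995, 0.0, -0.0]
wrist_force: [0.1, 0.2, -3.0]
grip_width: 0.261
time_s: 11.15
tcp_pos: [0.5237, -0.0762, 0.0731]
orientation: [-0.105, 0.995, 0.0, 0.0]
wrist_force: [0.2, 0.8, -3.3]
grip_width: 0.261
time_s: 11.35
tcp_pos: [0.5237, -0.0757, 0.0732]
orientation: [-0.105, 0.994, -0.0, 0.0]
wrist_force: [0.6, -4.7, -3.6]
grip_width: 0.26
```

View pics/w6.png

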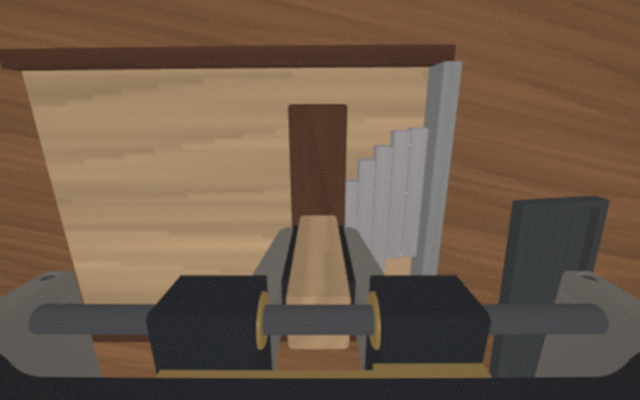

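Contact with the stop shows at 4.7 N. I'll press slightly more, hold for 0.3 s, back off 6 mm and lift.

```bash
python3 -m handwheel '{"linear":[[-0.02,0.1,0],[0,0,0],[0,0,0],[0,0,0],[0,0,0]],"dr":[[0,0,0],[0,0,0],[0,0,0],[0,0,0],[0,0,0]]}'
python3 -m handwheel '{"linear":[[0.02,-0.1,0],[0.02,-0.1,0],[0.04,-0.2,0],[0.04,-0.2,0],[0.04,-0.2,0],[0,0,0],[0,0,1],[0,0,2],[0,0,2.5],[0,0,2],[0,0,0],[0,0,0]],"dr":[[0,0,0],[0,0,0],[0,0,0],[0,0,0],[0,0,0],[0,0,0],[0,0,0],[0,0,0],[0,0,0],[0,0,0],[0,0,0],[0,0,0]]}'
python3 - <<'E'
from h import *
s=state();print(s["tcp_pos"],s["orientation"])
import pickle;pickle.dump(get_calibration("wrist"),open("c7.pkl","wb"))
cv2.imwrite("pics/w7.png",grab_frame("wrist"))
im=grab_frame("top");cv2.imwrite("pics/t7.png",cv2.resize(im[160:300,260:450],(800,590),interpolation=cv2.INTER_CUBIC))
cv2.imwrite("pics/s7.png",cv2.resize(grab_frame("scene")[100:250,220:420],(800,600),interpolation=cv2.INTER_CUBIC))
E
```

```text
time_s: 11.9
tcp_pos: [0.5237, -0.0755, 0.0733]
orientation: [-0.105, 0.994, -0.001, 0.0]
wrist_force: [1.9, -9.7, -4.0]
grip_width: 0.26
time_s: 13.1
tcp_pos: [0.5249, -0.0822, 0.1483]
orientation: [-0.105, 0.995, -0.0, 0.0]
wrist_force: [-0.1, 0.3, -4.2]
grip_width: 0.263
[ 0.52493448 -0.08223112  0.1483185 ] [-1.04538737e-01  9.94520697e-01 -9.66929030e-05  4.74691670e-04]
```

View pics/w7.png

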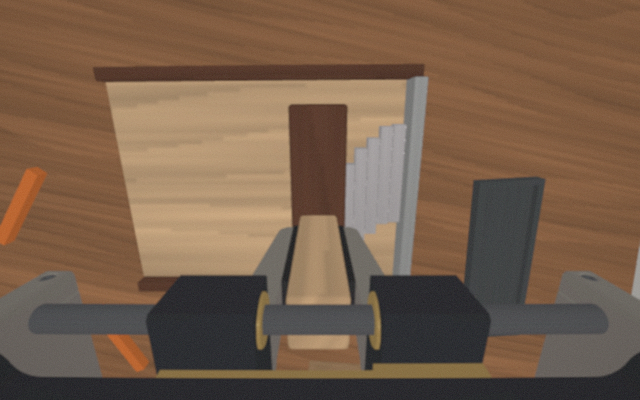

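View pics/s7.png

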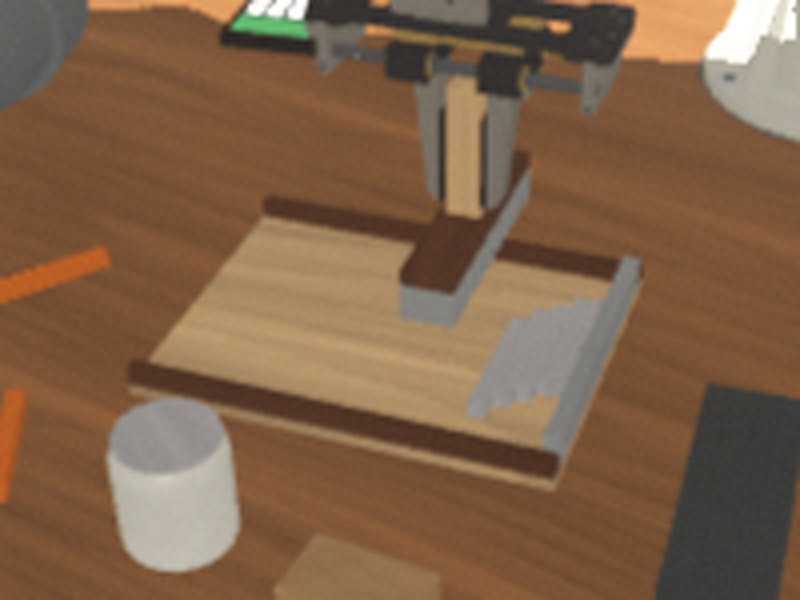

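The rods are packed parallel and tight against the stop. Next the rake goes back over its stand.

```bash
python3 -m handwheel '{"linear":[[0.2,1,0],[0.4,2,0],[0.5,3,0],[0.6,3,0],[0.6,3,0],[0.6,3,0],[0.6,3,0],[0.4,2,0],[0.2,1.3,0],[0.1,0.7,0],[0,0,0],[0,0,0]],"dr":[[0,0,0],[0,0,0.5],[0,0,0.5],[0,0,0.5],[0,0,0.5],[0,0,0.5],[0,0,0.5],[0,0,0.3],[0,0,0],[0,0,0],[0,0,0],[0,0,0]]}'
python3 - <<'E'
from h import *
s=state();print(s["tcp_pos"],s["orientation"])
import pickle;c=get_calibration("wrist")
im=grab_frame("wrist");cv2.imwrite("pics/w8.png",im)
cv2.imwrite("pics/s8.png",cv2.resize(grab_frame("scene")[120:270,300:500],(800,600),interpolation=cv2.INTER_CUBIC))
pickle.dump(c,open("c8.pkl","wb"))
E
```

```text
time_s: 14.45
tcp_pos: [0.5665, 0.1371, 0.1478]
orientation: [-0.133, 0.991, -0.0, -0.0]
wrist_force: [0.3, 0.1, -3.6]
grip_width: 0.259
[0.5665142  0.13711829 0.14783259] [-1.33024219e-01  9.91112707e-01 -1.77071098e-04 -3.57785439e-04]
```

View pics/w8.png

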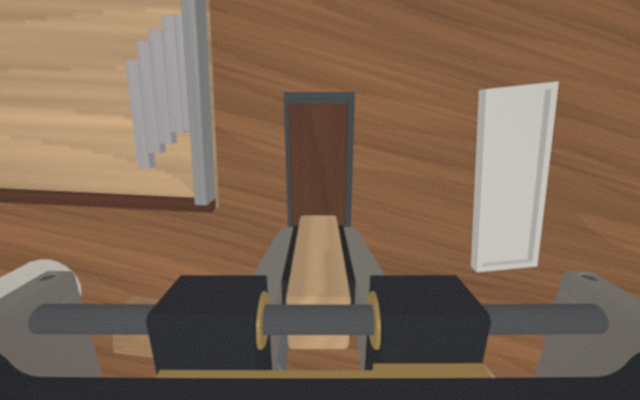

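View pics/s8.png

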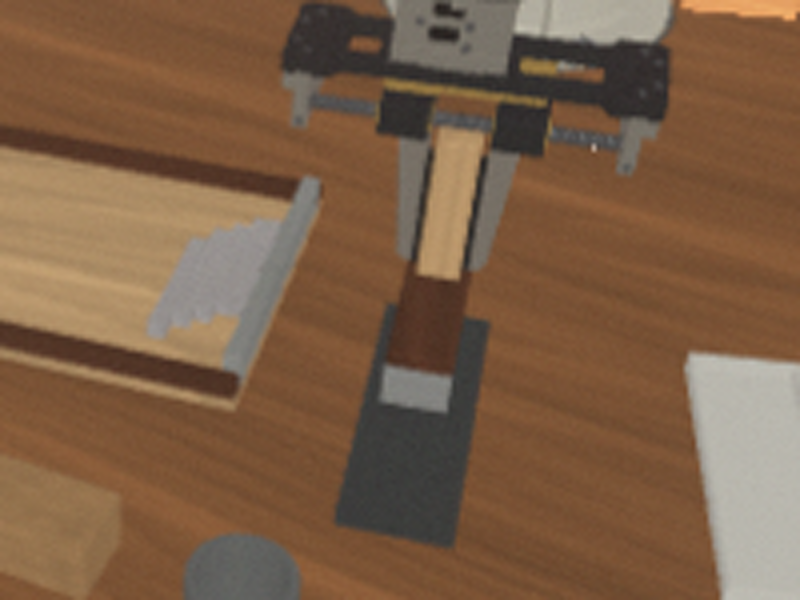

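```bash
python3 -m handwheel '{"linear":[[0,0.1,-1],[0,0,-2],[0,0,-2],[0,0,-1.2],[0,0,-0.8],[0,0,-0.4],[0,0,-0.2],[0,0,-0.2],[0,0,0],[0,0,0]],"dr":[[0,0,0],[0,0,0],[0,0,0],[0,0,0],[0,0,0],[0,0,0],[0,0,0],[0,0,0],[0,0,0],[0,0,0]]}'
python3 -m handwheel '{"linear":[[0,0,-0.1],[0,0,0],[0,0,0]],"dr":[[0,0,0],[0,0,0],[0,0,0]]}'
```

```text
time_s: 15.55
tcp_pos: [0.5672, 0.1388, 0.0705]
orientation: [-0.133, 0.991, 0.0, 0.0]
wrist_force: [0.2, -0.2, -3.1]
grip_width: 0.261
time_s: 15.85
tcp_pos: [0.5669, 0.1387, 0.0692]
orientation: [-0.133, 0.991, 0.0, 0.0]
wrist_force: [-0.6, 0.9, -2.9]
grip_width: 0.26
```

```bash
python3 -m handwheel '{"linear":[[0,0,-0.1],[0,0,0],[0,0,0]],"dr":[[0,0,0],[0,0,0],[0,0,0]]}'
python3 - <<'E'
from h import *
cv2.imwrite("pics/s9.png",cv2.resize(grab_frame("scene")[120:270,300:500],(800,600),interpolation=cv2.INTER_CUBIC))
cv2.imwrite("pics/w9.png",grab_frame("wrist"))
E
```

```text
time_s: 16.15
tcp_pos: [0.5671, 0.1388, 0.0685]
orientation: [-0.133, 0.991, 0.0, 0.0]
wrist_force: [-2.0, -0.7, 4.4]
grip_width: 0.261
```

View pics/s9.png

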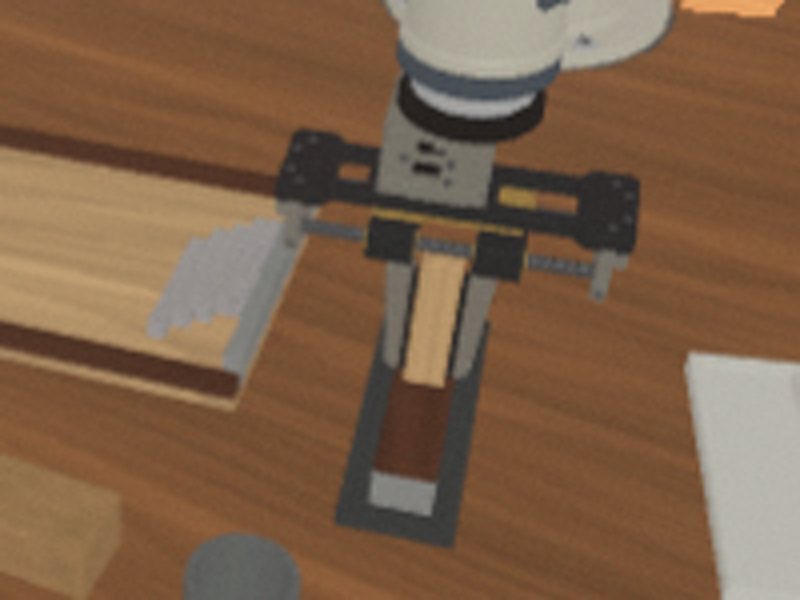

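View pics/w9.png

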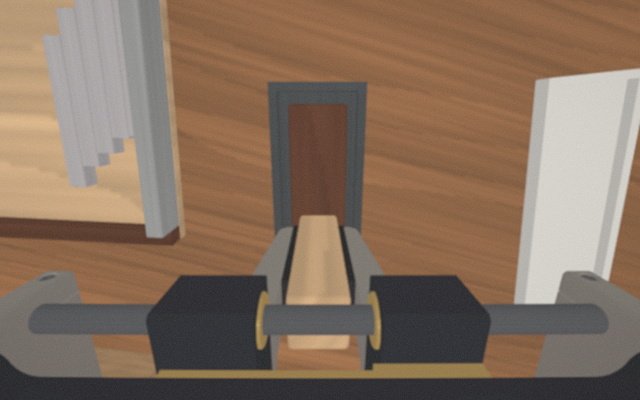

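The rake rests inside the tray at the original height, and the force flipped to +4.4 N, so it is on the floor. I'll release and withdraw.

```bash
python3 -m handwheel '{"linear":[[0,0,0],[0,0,0],[0,0,0],[0,0,0],[0,0,0],[0,0,0],[0,0,0],[0,0,0],[0,0,0],[0,0,0]],"dr":[[0,0,0],[0,0,0],[0,0,0],[0,0,0],[0,0,0],[0,0,0],[0,0,0],[0,0,0],[0,0,0],[0,0,0]]}' 1
python3 -m handwheel '{"linear":[[0,0,1],[0,0,2],[0,0,4],[0,0,4],[0,0,4],[0,0,3],[0,0,0],[0,0,0]],"dr":[[0,0,0],[0,0,0],[0,0,0],[0,0,0],[0,0,0],[0,0,0],[0,0,0],[0,0,0]]}'
python3 - <<'E'
from h import *
s=state();c=get_calibration("wrist");im=grab_frame("wrist");cv2.imwrite("pics/w10.png",im)
import pickle;pickle.dump(c,open("c10.pkl","wb"))
cv2.imwrite("pics/s10.png",grab_frame("scene"))
E
```

```text
time_s: 17.25
tcp_pos: [0.5669, 0.1387, 0.0681]
orientation: [-0.133, 0.991, -0.0, 0.0]
wrist_force: [-0.1, 0.2, -0.3]
grip_width: 1.0
time_s: 18.05
tcp_pos: [0.567, 0.1388, 0.2491]
orientation: [-0.133, 0.991, 0.0, 0.001]
wrist_force: [-1.1, -0.3, -0.6]
grip_width: 1.002
```

View pics/w10.png

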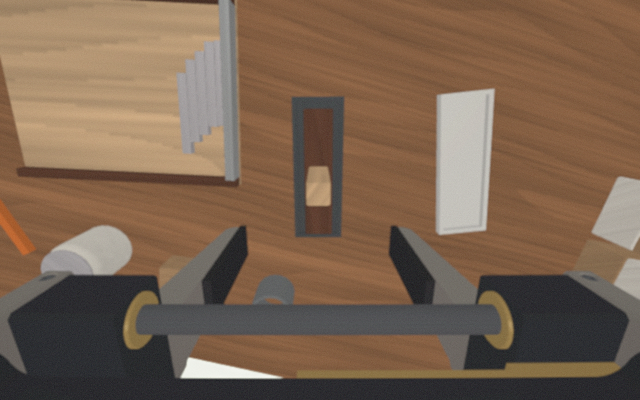

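View pics/s10.png

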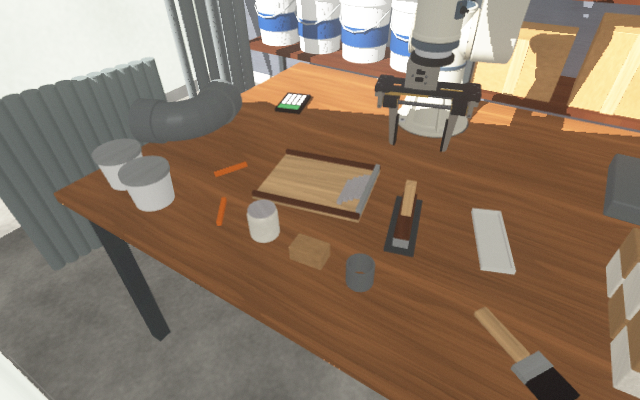

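```bash
python3 - <<'E'
from h import *
import pickle;c=pickle.load(open("c10.pkl","rb"))
P=lambda p,z:px2plane("wrist",p,z,c)[:,:2]*1000
a=P([(178,74),(183,153)],.02);d=a[1]-a[0];print("rear rod edge deg",np.degrees(np.arctan2(d[1],d[0])),np.linalg.norm(d))
b=P([(219,3),(226,182)],.034);e=b[1]-b[0];print("stop deg",np.degrees(np.arctan2(e[1],e[0])))
n=np.array([-e[1],e[0]])/np.linalg.norm(e);print("rear edge to stop face mm",(a-b[0])@n)
print("head ctr",P([(303,109),(334,109),(331,235),(305,235)],.042).mean(0),"tray ctr",P([(292,97),(344,97),(341,236),(296,236)],.013).mean(0))
job_done()
E
```

```text
rear rod edge deg 11.58647679134796 97.96228264108348
stop deg 12.511998150450006
rear edge to stop face mm [-58.66218532 -60.24453995]
head ctr [565.99801391 138.96751656] tray ctr [565.6533803  138.93919621]
the job is handed in; nothing more can be done
```

I raked all five rods up against the steel stop in one sweep, set the rake back upright in its stand, released it and handed the job in. The interface reports no verdict, so what follows are my own checks from the last pictures.

- **Rods:** The five rods lie flat and packed tight. The back edge of the pack is 59–60 mm from the stop face, where 60 mm is a perfect fit. The rear rod is within about 1° of parallel to the stop; I measured only that one, and the others look flush with it.
- **Pressing:** The push against the stop reached about 10 N. I held it for roughly 0.4 s with the rake in the gripper before backing off.
- **Rake:** It stands upright, within about 1 mm of the middle of the tray. The gripper is open and clear above it.
- **Bystanders:** The tin, coupling and carton look unmoved in the scene picture; I did not measure their positions again.
- **Time and disagreements:** The arm's clock was about 18 s of the 45 s allowed. No check failed. The only disagreements were about 2 mm in the stand's position between the two cameras and about 1° in the board's yaw.

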